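Turn a circuit card over on a turn-over rest by pushing

ROBOT

A 6-joint arm with a two-finger parallel gripper is mounted at the origin on a cart in front of the work surface, level with it; the furniture and walls round the work are solid. World frame = base frame: x ahead of the robot, y to its left, z up, the work surface at z = 0. Lengths are in mm, angles in rad, forces in N, time in s.
With the tool pointing down it reaches from about 300 to 775 mm from the base axis. Payload 14.6 kg.
Tool frame: the origin (TCP) lies midway between the tips of the shut fingers; the grasp point (between the pads) lies 19 mm behind it; z points along the fingers, y is the line along which they close (so a half turn about z gives the same grasp; the last joint's range is limited). The gripper opens to 94 mm and grips with 3 to 60 N. Pads are 16 mm wide; open, the fingers measure 119 mm over their backs; the gripper's body (75 mm by 177 mm) begins 78 mm behind the grasp point.
Start: joints at [-1.252, 0.3, 1.521, -0, 1.321, -0.067], TCP at [206.958, -509.566, 205.446] pointing down, gripper open.
Joint ranges: [-3.03, 3.03], [-0.79, 2.21], [0.23, 2.52], [-1.04, 4.18], [0, 3.07], [-2.55, 2.55]. Speed limits (rad/s): [2.22, 2.22, 2.57, 3.14, 3.14, 3.14].

INTERFACE

Orientations are given as a unit quaternion [w, x, y, z].
In Python, from station import env, eyes gives the robot as it stands.
- The arm moves only by the tool apply_moves, never from a script. Its argument "motion" is a list of rows, each an object of numbers: "x", "y", "z": the shift along the tool's x, y, z in m; "yaw": the turn about the tool's z in rad; "gripper": the opening, from -1 (shut) to 1 (fully open), so that 0 is half open. In form: [{"x": .., "y": .., "z": .., "yaw": .., "gripper": ..}, ...]. A call has 1 to 10 rows; each row shifts and turns the commanded pose from where the row before left it, along the tool's axes as they then stand; what a row does not reach is not made up. A row lasts 1/8 s, in which the tool goes at most 62.5 mm and 10.7 degrees, less where a joint would pass 70% of its speed; a pose out of reach is approached as far as the arm can. A call with a gripper value outside its range is refused whole. The fingers move at their own pace and stop on an object; "grip_force" is the grip in N (left out, the last holds). Time passes only in rows, so rows that do not move let the fingers close. It gives the time, the measured TCP pose, the force, the opening and the grip force at its end, in the units of the state.
- env.sense(): the state, without advancing time (a new reading comes with each control period).
- eyes.snapshot(name): name is "side" or "top" or "wrist"; returns the picture (480x640x3 uint8, red, green, blue); there is no depth.
- eyes.camera_params(name): a dict with "fx", "fy", "cx", "cy" (pixels), "position" and "rotation" of the camera in the world; the wrist camera has in their place "hand_eye" (4x4, takes a point from camera to tool coordinates, whose origin is the TCP and whose axes are the flange's). Camera axes: x right, y up, looking along -z (the intrinsics and any distortion apply to the point x, -y, -z); pixel columns grow to the right and rows downward; lengths in mm; the calibration is good to about 2 mm. A picture is of the moment at which its call begins: read the wrist's pose just before it. camera_params takes no time and is no camera call.
- env.job_done(): hands the job in; it is judged then, once.
The state is a dict: "clock": time; "qpos": joint angles; "dq": joint speeds; "joint_torque": joint torques, N m; "ee_pos": TCP position; "tool_rot": TCP orientation; "wrist_force": force on the tool from outside, world axes, zero at the start; "wrist_torque": the same for the moment, N m; "finger_gap": opening from 0.0 (shut) to 1.0 (fully open); "grasp_force": force on a finger pad.
Only numpy, scipy, OpenCV 4.12 (cv2) and the standard library are available. Lean on these libraries where they do the work, as an engineer would, in place of code of your own. Each camera call takes 0.05 s, during which the arm holds its last target. There are 200 camera calls.

TASK

The solder side of the green circuit card is to be worked on, so turn the card over on its turn-over rest by pushing it with the fingertips, without gripping it or picking it up: push it along the rails until its far edge is square against the stop bar, then push its near edge up and over, so that it tips up on edge at the bar and falls over the bar onto the pink foam, component side down. Then push it along the foam until its leading edge sits squarely against the lip at the far end, and take the hand away. Leave the tools lying round about where they are.

Things in the scene. Friction and masses are not known exactly. Their poses are not given: they have to be found in the camera images.
- card: Circuit card, green, olive solder side; plate 164 (x) x 190 (y) x 2 mm, 0.24 kg +-20 %. Origin mid-card, 4 mm below the plate; z out of the component side. Plate at z 4 to 6; components, 142 x 164 mm, solid up to z 12 (taller ones sink into foam); a 4 mm foot under each corner. Starts level on the rails, components up, +x edge 8 to 28 mm short of the stop bar, up to 0.1 rad askew.
- card_far (a point): Middle of the card's +x edge, at half the plate's thickness: the edge that goes against the stop bar and on which the card turns; it stays low at the bar all through the flip.
- card_near (a point): Middle of the card's -x edge, at half the plate's thickness: nearest the robot at the start, hanging out over the front of the rails, plate underside 36 mm above the bench and free below. The edge to push, here and upward: a fingertip pressed on it at some 6 N, the card against the bar, carries it up by friction. After the flip it belongs against the end lip.
- rest: Turn-over rest, fixed to the bench: grey base plate 325 x 196 x 8 mm with rails, stop bar, foam block and end lip. Origin on the bench below the middle of the stop bar's robot-side face; x along the rest away from the robot (base x -130 to 195 mm), z up. The aluminium end lip crosses it at the far end: inner face at x 184 mm, top at z 54 mm, 12 mm above the foam.
- rest_rails (a point): Point midway between the front ends of the two rubber-topped rails, at the height of their tops (x -124, z 36 mm in the rest's frame). The rails run along x from here to the stop bar at y = +-55 mm, 12 mm wide; between and in front of them it is open down to the base plate.
- rest_bar (a point): Middle of the top edge of the aluminium stop bar, robot side. The bar is 5 mm thick, 176 mm long, and stands 6 mm above the rails: top at z 42 mm.
- rest_foam (a point): Middle of the top of the pink foam block (firm, does not give): 172 x 172 mm, x 8 to 180, top at z 42 mm in the rest's frame. The card turned over lies here on its components, plate 6 to 8 mm above the foam. It falls with the edge it turned on near the stop bar, some 20 mm short of its place.
- tweezers: Black tweezers lying on the bench, 14 x 132 x 9 mm, origin under the middle; a bystander, leave it alone.
- driver: Small blue screwdriver lying on the bench, 15 x 152 x 15 mm, origin under the middle; a bystander, leave it alone.
- wick: Small orange reel of desoldering braid, 41 x 36 x 19 mm, origin under the middle; a bystander, leave it alone.
- marker: Marker pen with a red cap lying on the bench, 14 x 138 x 15 mm, origin under the middle; a bystander, leave it alone.

How it is judged (in metres and radians):
On the way, in this order (a step that is already met when the one before it is completed fails the run):
1. the card, still component side up, is pushed with its far edge square against the stop bar (x of card_far in the frame of rest above -0.006 m and angle between card's own z axis and vertical below 0.15 rad and angle between the x axis of card and the x axis of rest, either way round below 0.09 rad), for 0.1 s.
2. the card stands up on its far edge at the stop bar (angle between card's own z axis and vertical between 1.2 and 1.95 rad and x of card_far in the frame of rest between -0.02 and 0.025 m), for 0.02 s.
At the end, for the whole second after the job is handed in: The card lies flat on the foam, component side down (within 5 degrees of level), its edge against the end lip within 5 mm and square to it within 3 degrees, its middle within 25 mm of the rest's middle line, at rest (angle between card's own z axis and vertical above 3.05 rad and x of card_near in the frame of rest between 0.179 and 0.188 m and angle between the x axis of card and the x axis of rest, either way round below 0.05 rad and y of card in the frame of rest between -0.025 and 0.025 m and height (world z) of card between 0.05 and 0.058 m and linear speed of card below 0.01 m/s); the robot touches nothing.
It fails at once if the card is picked up: its turning edge (the +x edge) rises more than 4 cm above where it lies on the rails (height (world z) of card_far above 0.077 m).
It fails at once if the card's turning edge leaves the stop bar sideways, or the card is carried to the foam: the turning edge is more than 12 cm from the bar (horizontal distance between card_far and rest_bar above 0.12 m).
It fails at once if a tool lying near the rest is moved by more than 15 mm (distance of any of tweezers, driver, wick, marker from where it was at the start of the episode above 0.015 m).
It also fails if it takes over 67 s, if anything falls off the work surface, if the arm or the gripper's body presses on something with over 40 N, if the wrist force passes 120 N, or if a joint passes its speed limit or range.

## Working session

There is one attempt and no reset: what is moved stays moved. The work goes in short steps, Python scripts to look and compute and a tool call to move; the robot and the scene stay as the last step left them, time stands still between calls to the robot, and variables do not carry over. Pictures are saved under pics/ and viewed, at most 13 in all, crops included, and the job is handed in when it is done.

Besides the shell and the picture viewer there is one more tool, called after ">>>" as a command line: name --argument value ..., lists and objects as JSON in quotes. apply_moves: Moves the arm, as the interface text tells. Its arguments: {"type":"object","properties":{"motion":{"type":"array"},"grip_force":{"type":"number"}},"required":["motion"]}

```bash
mkdir -p pics; ls; python3 - <<'E'
from station import env, eyes
import cv2
s=env.sense(); print(s)
for n in("top","side"):
    cv2.imwrite(f"pics/{n}0.png",eyes.snapshot(n)[:,:,::-1]); print(n,eyes.camera_params(n))
print(eyes.camera_params("wrist"))
E
```

```text
pics
{'clock': 0.0, 'qpos': array([-1.25160065e+00,  3.00481049e-01,  1.52158099e+00,  3.40108165e-05,
        1.32070015e+00, -6.65887827e-02]), 'dq': array([ 1.12362713e-03,  3.36545582e-04,  2.21100182e-04, -9.53507606e-04,
        3.78149898e-04, -6.18861008e-05]), 'joint_torque': array([-3.66439044e-04, -5.31805944e+01, -3.52734554e+01,  7.08100456e-02,
        2.43931543e-02, -7.52186452e-05]), 'ee_pos': array([ 206.88597704, -509.32234008,  204.88091339]), 'tool_rot': array([-5.82182626e-04,  9.81454546e-01,  1.91694109e-01, -5.73190271e-05]), 'wrist_force': array([-0.72785621,  0.1001015 ,  0.62994991]), 'wrist_torque': array([ 0.03631056, -0.03160429,  0.03459046]), 'grasp_force': 0.0, 'finger_gap': 0.9969414120012041}
top {'fx': 568.7030249240768, 'fy': 568.7030249240768, 'cx': 316.9996212917845, 'cy': 221.00965245633552, 'position': array([ 427.74788078,  -57.85255551, 1151.93928819]), 'rotation': array([-0.70466561, -0.04682935,  0.02752984,  0.70745706])}
side {'fx': 546.497986053147, 'fy': 546.497986053147, 'cx': 313.1782358136286, 'cy': 234.5647142779122, 'position': array([  317.63849867, -1153.11549689,   795.76161807]), 'rotation': array([ 0.87455456,  0.47322468, -0.05278061, -0.09179837])}
{'fx': 368.6444113703073, 'fy': 368.6444113703073, 'cx': 318.5484631239469, 'cy': 242.4926141455769, 'hand_eye': array([[ 4.83229085e-04,  9.73476016e-01,  2.28788577e-01,
         6.71054181e+01],
       [ 9.99999085e-01, -1.81262536e-04, -1.34086201e-03,
         4.51599409e-01],
       [-1.26382621e-03,  2.28789015e-01, -9.73475212e-01,
        -1.79524459e+02],
       [ 0.00000000e+00,  0.00000000e+00,  0.00000000e+00,
         1.00000000e+00]])}
```

View pics/top0.png

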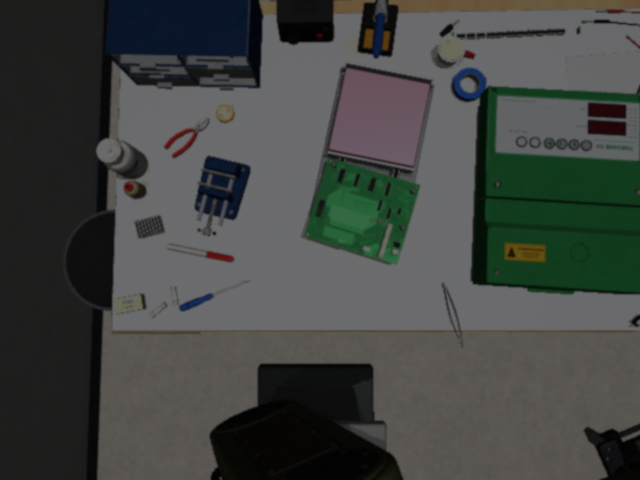

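View pics/side0.png

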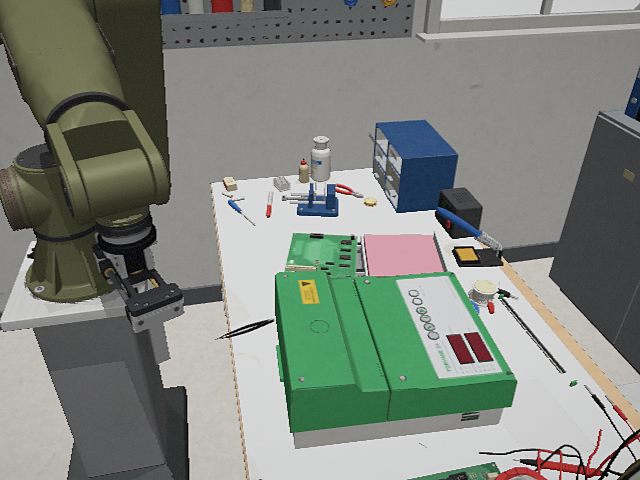

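The top view shows the card (green, about (362,210)), the foam (pink, about (382,118)) and the stop bar from about (330,155) to (418,170). The tweezers are near (452,313), with a large green instrument right of x=475. The side view shows the card and foam partly behind that instrument.

```bash
cat > h.py <<'E'
import numpy as np, cv2
from scipy.spatial.transform import Rotation as R
from station import env, eyes
def rot(q): return R.from_quat(np.r_[q[1:],q[0]]).as_matrix()
def cast(n,px,z):
    p=eyes.camera_params(n); px=np.atleast_2d(px).astype(float)
    d=np.c_[(px[:,0]-p["cx"])/p["fx"],-(px[:,1]-p["cy"])/p["fy"],-np.ones(len(px))]@rot(p["rotation"]).T
    return p["position"]+d*((z-p["position"][2])/d[:,2])[:,None]
def proj(n,P):
    p=eyes.camera_params(n); c=(np.atleast_2d(P)-p["position"])@rot(p["rotation"])
    return np.c_[p["cx"]-p["fx"]*c[:,0]/c[:,2],p["cy"]+p["fy"]*c[:,1]/c[:,2]]
def blob(mask,box):
    m=np.zeros_like(mask); x0,y0,x1,y1=box; m[y0:y1,x0:x1]=mask[y0:y1,x0:x1]
    m=cv2.morphologyEx(m,cv2.MORPH_CLOSE,np.ones((5,5)))
    c=max(cv2.findContours(m,cv2.RETR_EXTERNAL,cv2.CHAIN_APPROX_NONE)[0],key=cv2.contourArea)
    return c[:,0,:]
def rect(pts):
    (c,s,a)=cv2.minAreaRect(pts[:,:2].astype(np.float32)); return np.round(c,1),np.round(s,1),round(a,2),np.round(cv2.boxPoints((c,s,a)),1)
def hsv(im): return cv2.cvtColor(im,cv2.COLOR_RGB2HSV)
RF=(0,0,0)
E
python3 - <<'E'
from h import *
im=eyes.snapshot("top"); H=hsv(im)
pink=cv2.inRange(H,(140,40,60),(179,255,255)); green=cv2.inRange(H,(45,70,30),(90,255,255))
c=blob(pink,(310,50,450,180)); print("foam",rect(cast("top",c,42)))
g=blob(green,(290,145,440,280)); print("card",rect(cast("top",g,41)))
cv2.imwrite("pics/crop.png",cv2.resize(im[50:290,280:460,::-1],None,fx=2.5*1,fy=2.5,interpolation=cv2.INTER_CUBIC))
E
```

```text
foam (array([ 754. , -152.1]), array([172.9, 174.2]), 77.75, array([[ 650.6, -218.1],
       [ 820.8, -255. ],
       [ 857.4,  -86. ],
       [ 687.2,  -49.1]], dtype=float32))
card (array([ 566.9, -115.4]), array([189.5, 166.5]), 72.55, array([[ 459.1, -180.8],
       [ 617.9, -230.7],
       [ 674.8,  -49.9],
       [ 515.9,   -0. ]], dtype=float32))
```

View pics/crop.png

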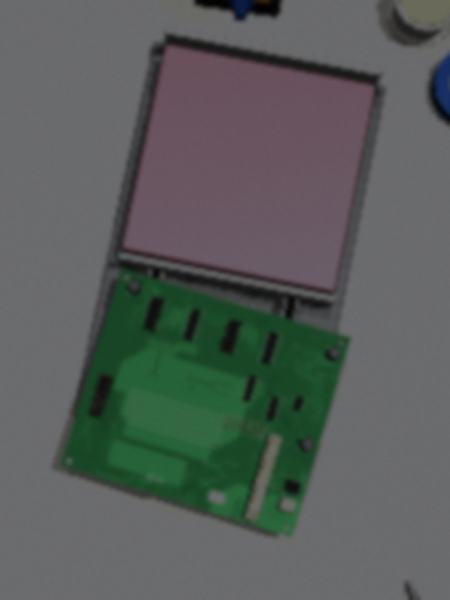

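```bash
cat >> h.py <<'E'
YAW=np.radians(-12.23); RC=np.array([np.cos(YAW),np.sin(YAW)]); RY=np.array([-RC[1],RC[0]]); F=np.array([754.,-152.1]); O=F-94*RC
def w2r(P): P=np.atleast_2d(P)[:,:2]-O; return np.c_[P@RC,P@RY]
def r2w(x,y): return O+x*RC+y*RY
def delta(xyw,z):  # tool-frame shift in m to a world target
    s=env.sense(); return rot(s["tool_rot"]).T@(np.r_[xyw,z]-s["ee_pos"])/1000
def head():
    r=rot(env.sense()["tool_rot"]); return np.arctan2(r[1,0],r[0,0])
E
python3 - <<'E'
from h import *
print(O,head(),head()-YAW)
print(delta((270,-250),280)); 
h=YAW; T=np.array([[np.cos(h),np.sin(h)],[np.sin(h),-np.cos(h)]])
p=r2w(-222,0); print(p, T.T@(p-(270,-250)))
# card corners in rest frame
print(w2r([[459.1,-180.8],[617.9,-230.7],[674.8,-49.9],[515.9,0]]))
E
```

```text
[ 662.13331957 -132.18736512] 0.38582885184045224 0.5992826193593588
[ 0.15607679 -0.21663333 -0.07478945]
[445.17158495 -85.15965297] [ 136.27687629 -198.20705631]
[[-188.12756847  -90.51925269]
 [ -22.36087345 -105.64713498]
 [  -5.0522593    83.10312827]
 [-170.91668483   98.2098269 ]]
```

>>> apply_moves --motion '[{"x": 0.026,"y": -0.036,"z": -0.0125},{"x": 0.026,"y": -0.036,"z": -0.0125},{"x": 0.026,"y": -0.036,"z": -0.0125},{"x": 0.026,"y": -0.036,"z": -0.0125},{"x": 0.026,"y": -0.036,"z": -0.0125},{"x": 0.026,"y": -0.036,"z": -0.0125},{"yaw": 0.15},{"yaw": 0.15},{"yaw": 0.15},{"yaw": 0.15}]'

```text
schema error: expected keys x, y, z, yaw, gripper
```

>>> apply_moves --motion '[{"x": 0.027,"y": -0.04},{"x": 0.027,"y": -0.04},{"x": 0.027,"y": -0.04},{"x": 0.027,"y": -0.04},{"x": 0.027,"y": -0.038},{},{}]'

```text
schema error: expected keys x, y, z, yaw, gripper
```

```bash
python3 - <<'E'
from h import *
s=env.sense(); print(s["clock"],s["ee_pos"],s["qpos"],s["wrist_force"],head()-YAW,w2r(s["ee_pos"]))
print(delta(r2w(-222,0),26))
E
```

```text
0.15 [ 206.89854399 -509.37868757  205.00447298] [-1.25158341e+00  3.00364704e-01  1.52143978e+00 -2.39873997e-05
  1.32071245e+00 -6.66100065e-02] [ 0.89589768 -1.03297234  0.38526261] 0.5992826193593588 [[-365.00036771 -465.06636752]]
[ 0.38039513 -0.30319922  0.17929922]
```

All five keys are needed in each row.

>>> apply_moves --motion '[{"x": 0.026,"y": -0.036,"z": -0.0125,"yaw": 0,"gripper": 1},{"x": 0.026,"y": -0.036,"z": -0.0125,"yaw": 0,"gripper": 1},{"x": 0.026,"y": -0.036,"z": -0.0125,"yaw": 0,"gripper": 1},{"x": 0.026,"y": -0.036,"z": -0.0125,"yaw": 0,"gripper": 1},{"x": 0.026,"y": -0.036,"z": -0.0125,"yaw": 0,"gripper": 1},{"x": 0.026,"y": -0.036,"z": -0.0125,"yaw": 0,"gripper": 1},{"x": 0,"y": 0,"z": 0,"yaw": 0.15,"gripper": 1},{"x": 0,"y": 0,"z": 0,"yaw": 0.15,"gripper": 1},{"x": 0,"y": 0,"z": 0,"yaw": 0.15,"gripper": 1},{"x": 0,"y": 0,"z": 0,"yaw": 0.15,"gripper": 1}]'

```text
clock: 1.4
ee_pos: [270.2, -250.6, 280.3]
tool_rot: [-0.0, 0.994, -0.109, -0.0]
wrist_force: [-0.2, 0.3, -0.4]
finger_gap: 1.0
grasp_force: 0.0
```

>>> apply_moves --motion '[{"x": 0.027,"y": -0.04,"z": 0,"yaw": 0,"gripper": 1},{"x": 0.027,"y": -0.04,"z": 0,"yaw": 0,"gripper": 1},{"x": 0.027,"y": -0.04,"z": 0,"yaw": 0,"gripper": 1},{"x": 0.027,"y": -0.04,"z": 0,"yaw": 0,"gripper": 1},{"x": 0.027,"y": -0.038,"z": 0,"yaw": 0,"gripper": 1},{"x": 0,"y": 0,"z": 0,"yaw": 0,"gripper": 1},{"x": 0,"y": 0,"z": 0,"yaw": 0,"gripper": 1}]'

```text
clock: 2.28
ee_pos: [443.9, -86.1, 280.2]
tool_rot: [0.0, 0.994, -0.107, -0.0]
wrist_force: [0.2, 0.0, -0.2]
finger_gap: 1.001
grasp_force: 0.0
```

```bash
python3 - <<'E'
from h import *
s=env.sense(); print(s["clock"],s["ee_pos"],s["qpos"],s["wrist_force"],head()-YAW,w2r(s["ee_pos"]))
print(delta(r2w(-222,0),26))
E
```

```text
2.275 [443.85723681 -86.13619421 280.21603518] [-2.72623958e-01  2.70893178e-02  1.66419931e+00 -1.57233766e-04
  1.45093793e+00  1.51207143e+00] [ 0.197298    0.03897739 -0.16492337] -0.00042648596762548396 [[-223.07765204   -1.23280571]]
[ 0.00124033 -0.00126342  0.25421514]
```

>>> apply_moves --motion '[{"x": 0,"y": 0,"z": 0.055,"yaw": 0,"gripper": 1},{"x": 0,"y": 0,"z": 0.055,"yaw": 0,"gripper": 1},{"x": 0,"y": 0,"z": 0.055,"yaw": 0,"gripper": 1},{"x": 0,"y": 0,"z": 0.055,"yaw": 0,"gripper": 1},{"x": 0,"y": -0.001,"z": 0.034,"yaw": 0,"gripper": 1},{"x": 0.01,"y": 0,"z": 0,"yaw": 0,"gripper": 1},{"x": 0.01,"y": 0,"z": 0,"yaw": 0,"gripper": 1},{"x": 0.005,"y": 0,"z": 0,"yaw": 0,"gripper": 1},{"x": 0,"y": 0,"z": 0,"yaw": 0,"gripper": 1},{"x": 0,"y": 0,"z": 0,"yaw": 0,"gripper": 1}]'

```text
clock: 3.52
ee_pos: [468.9, -90.3, 26.8]
tool_rot: [0.0, 0.994, -0.107, 0.0]
wrist_force: [-0.2, 0.3, -0.4]
finger_gap: 1.0
grasp_force: 0.0
```

>>> apply_moves --motion '[{"x": 0.003,"y": 0,"z": 0,"yaw": 0,"gripper": 1},{"x": 0.003,"y": 0,"z": 0,"yaw": 0,"gripper": 1},{"x": 0.003,"y": 0,"z": 0,"yaw": 0,"gripper": 1},{"x": 0.003,"y": 0,"z": 0,"yaw": 0,"gripper": 1},{"x": 0,"y": 0,"z": 0,"yaw": 0,"gripper": 1}]'

```text
clock: 4.15
ee_pos: [480.8, -92.9, 26.4]
tool_rot: [-0.0, 0.994, -0.107, 0.0]
wrist_force: [0.1, 0.4, -0.4]
finger_gap: 0.999
grasp_force: 0.0
```

```bash
python3 - <<'E'
from h import *
s=env.sense(); print(s["clock"],s["ee_pos"],s["wrist_force"],head()-YAW,w2r(s["ee_pos"]))
im=eyes.snapshot("top"); g=blob(cv2.inRange(hsv(im),(45,70,30),(90,255,255)),(290,145,440,280)); r=rect(cast("top",g,41)); print(r[:3],w2r(r[3]))
cv2.imwrite("pics/a.png",cv2.resize(im[140:300,260:460,::-1],None,fx=3,fy=3))
E
```

```text
4.15 [480.83995433 -92.88040179  26.39163987] [ 0.05193328  0.41872125 -0.39041186] -0.0007213386831649571 [[-1.85505584e+02  1.03367220e-02]]
(array([ 586.7, -116.9]), array([189.8, 139. ]), 75.05) [[-150.96631559  -92.49191691]
 [ -12.10932059  -99.12751953]
 [  -3.051008     90.39249707]
 [-141.90800442   97.02810621]]
```

View pics/a.png

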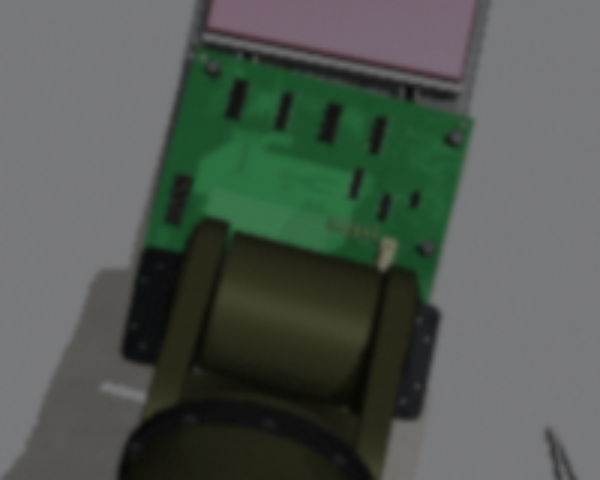

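The crop shows the card squaring up, its far edge from (205,50) to (470,120), close to the bar line. I'll keep pushing.

>>> apply_moves --motion '[{"x": 0.003,"y": 0,"z": 0,"yaw": 0,"gripper": 1},{"x": 0.003,"y": 0,"z": 0,"yaw": 0,"gripper": 1},{"x": 0.003,"y": 0,"z": 0,"yaw": 0,"gripper": 1},{"x": 0.001,"y": 0,"z": 0,"yaw": 0,"gripper": 1},{"x": 0,"y": 0,"z": 0,"yaw": 0,"gripper": 1}]'

```text
clock: 4.82
ee_pos: [490.5, -95.0, 26.4]
tool_rot: [0.0, 0.994, -0.107, 0.0]
wrist_force: [-0.2, -0.1, -0.3]
finger_gap: 0.996
grasp_force: 0.1
```

>>> apply_moves --motion '[{"x": 0.001,"y": 0,"z": 0,"yaw": 0,"gripper": 1},{"x": 0.001,"y": 0,"z": 0,"yaw": 0,"gripper": 1},{"x": 0,"y": 0,"z": 0,"yaw": 0,"gripper": 1}]'

```text
clock: 5.2
ee_pos: [492.2, -95.5, 26.4]
tool_rot: [0.0, 0.994, -0.107, -0.0]
wrist_force: [-1.9, -1.1, -0.4]
finger_gap: 1.0
grasp_force: 0.9
```

>>> apply_moves --motion '[{"x": 0.001,"y": 0,"z": 0,"yaw": 0,"gripper": 1},{"x": 0,"y": 0,"z": 0,"yaw": 0,"gripper": 1}]'

```text
clock: 5.45
ee_pos: [493.2, -95.7, 26.4]
tool_rot: [0.0, 0.994, -0.107, -0.0]
wrist_force: [-3.6, -1.9, -0.6]
finger_gap: 0.999
grasp_force: 1.4
```

```bash
python3 - <<'E'
from h import *
s=env.sense(); print(s["clock"],s["ee_pos"],s["wrist_force"],head()-YAW,w2r(s["ee_pos"]))
im=eyes.snapshot("top"); g=blob(cv2.inRange(hsv(im),(45,70,30),(90,255,255)),(290,145,440,280)); r=rect(cast("top",g,41)); print(r[:3],w2r(r[3]))
E
```

```text
5.45 [493.2302937  -95.68573785  26.42643555] [-3.6184839  -1.91152103 -0.5803506 ] -0.0008164143046281713 [[-1.72802169e+02 -1.06605909e-01]]
(array([ 599.3, -115.9]), array([189. , 130.4]), 77.75) [[-130.12658455  -91.86301531]
 [   0.24998522  -91.94639829]
 [   0.31368617   97.0565003 ]
 [-130.06288137   97.13987303]]
```

Card is square on the bar. Next I press harder and try a small lift.

>>> apply_moves --motion '[{"x": 0.0015,"y": 0,"z": 0,"yaw": 0,"gripper": 1},{"x": 0.001,"y": 0,"z": 0,"yaw": 0,"gripper": 1},{"x": 0.0003,"y": 0,"z": -0.003,"yaw": 0,"gripper": 1},{"x": 0.0003,"y": 0,"z": -0.003,"yaw": 0,"gripper": 1},{"x": 0.0003,"y": 0,"z": -0.003,"yaw": 0,"gripper": 1},{"x": 0,"y": 0,"z": 0,"yaw": 0,"gripper": 1}]'

```text
clock: 6.25
ee_pos: [493.7, -95.7, 34.1]
tool_rot: [-0.0, 0.994, -0.107, -0.004]
wrist_force: [-16.0, 0.4, -0.9]
finger_gap: 1.0
grasp_force: 8.2
```

```bash
python3 - <<'E'
from h import *
s=env.sense(); print(s["clock"],s["wrist_force"]@np.c_[np.r_[RC,0],np.r_[RY,0],[0,0,1]],w2r(s["ee_pos"]),s["ee_pos"][2])
im=eyes.snapshot("side"); cv2.imwrite("pics/b.png",cv2.resize(im[190:310,180:460,::-1],None,fx=2.5,fy=2.5))
E
```

```text
6.25 [-15.73116626  -3.03368021  -0.92121863] [[-1.72360370e+02 -4.92933484e-02]] 34.13523132076021
```

View pics/b.png

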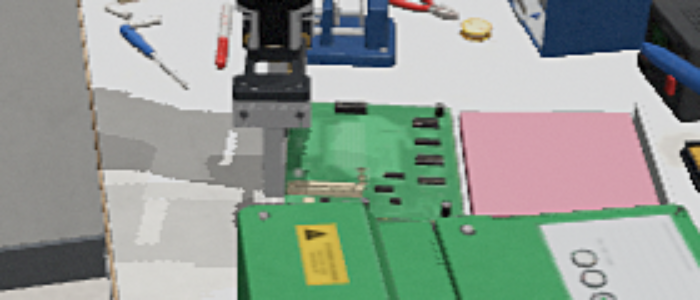

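Force along x is high (16 N). The small fz fits the edge being carried at about 2.7°. I'll ease off and keep lifting.

>>> apply_moves --motion '[{"x": -0.001,"y": 0,"z": -0.003,"yaw": 0,"gripper": 1},{"x": 0,"y": 0,"z": -0.003,"yaw": 0,"gripper": 1},{"x": 0.0003,"y": 0,"z": -0.004,"yaw": 0,"gripper": 1},{"x": 0.0003,"y": 0,"z": -0.004,"yaw": 0,"gripper": 1}]'

```text
clock: 6.8
ee_pos: [494.8, -96.0, 48.8]
tool_rot: [-0.0, 0.994, -0.107, -0.002]
wrist_force: [-8.8, -0.1, -0.4]
finger_gap: 1.001
grasp_force: 4.4
```

```bash
cat > st.py <<'E'
from h import *
s=env.sense(); print(s["clock"],s["wrist_force"]@np.c_[np.r_[RC,0],np.r_[RY,0],[0,0,1]],w2r(s["ee_pos"]),s["ee_pos"][2])
E
python3 st.py; python3 - <<'E'
from h import *
im=eyes.snapshot("side"); cv2.imwrite("pics/c.png",cv2.resize(im[190:310,180:460,::-1],None,fx=2.5,fy=2.5))
E
```

```text
6.8 [-8.53555941 -1.98781773 -0.35905089] [[-1.71235713e+02 -4.59563042e-02]] 48.80899922911312
```

View pics/c.png

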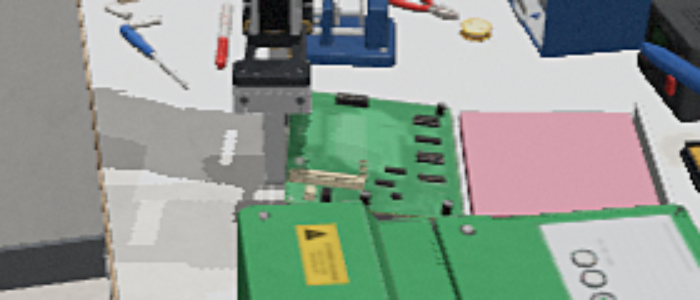

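The left end of the card has risen (its top-left corner went from y=103 to about 92), and TCP motion matches the arc at θ≈8°. I'll carry on along the arc.

>>> apply_moves --motion '[{"x": 0.001,"y": 0,"z": -0.0058,"yaw": 0,"gripper": 1},{"x": 0.001,"y": 0,"z": -0.0058,"yaw": 0,"gripper": 1},{"x": 0.0018,"y": 0,"z": -0.0083,"yaw": 0,"gripper": 1},{"x": 0.0025,"y": 0,"z": -0.0083,"yaw": 0,"gripper": 1},{"x": 0,"y": 0,"z": 0,"yaw": 0,"gripper": 1}]'

```text
clock: 7.48
ee_pos: [501.1, -97.3, 77.6]
tool_rot: [-0.0, 0.994, -0.107, -0.002]
wrist_force: [-11.3, 0.9, 2.8]
finger_gap: 1.0
grasp_force: 5.6
```

```bash
python3 st.py
```

```text
7.475 [-11.2484745   -1.53755373   2.77178539] [[-1.64732192e+02 -1.24931807e-02]] 77.57402848457504
```

>>> apply_moves --motion '[{"x": 0.002,"y": 0,"z": -0.0077,"yaw": 0,"gripper": 1},{"x": 0.003,"y": 0,"z": -0.0077,"yaw": 0,"gripper": 1},{"x": 0.0036,"y": 0,"z": -0.0077,"yaw": 0,"gripper": 1},{"x": 0.004,"y": 0,"z": -0.0077,"yaw": 0,"gripper": 1},{"x": 0.0044,"y": 0,"z": -0.0072,"yaw": 0,"gripper": 1},{"x": 0.0048,"y": 0,"z": -0.0072,"yaw": 0,"gripper": 1},{"x": 0,"y": 0,"z": 0,"yaw": 0,"gripper": 1}]'

```text
clock: 8.35
ee_pos: [523.8, -102.1, 123.3]
tool_rot: [-0.0, 0.994, -0.107, 0.0]
wrist_force: [-5.6, 1.9, 2.8]
finger_gap: 1.0
grasp_force: 3.0
```

```bash
python3 st.py
```

```text
8.35 [-5.82383331  0.66217241  2.76270037] [[-1.41538650e+02  7.42092641e-02]] 123.34438065805823
```

>>> apply_moves --motion '[{"x": 0.0048,"y": 0,"z": -0.0067,"yaw": 0,"gripper": 1},{"x": 0.0055,"y": 0,"z": -0.0066,"yaw": 0,"gripper": 1},{"x": 0.0059,"y": 0,"z": -0.0062,"yaw": 0,"gripper": 1},{"x": 0.0062,"y": 0,"z": -0.006,"yaw": 0,"gripper": 1},{"x": 0.0065,"y": 0,"z": -0.0055,"yaw": 0,"gripper": 1},{"x": 0.0068,"y": 0,"z": -0.0053,"yaw": 0,"gripper": 1},{"x": 0,"y": 0,"z": 0,"yaw": 0,"gripper": 1}]'

```text
clock: 9.22
ee_pos: [559.1, -109.9, 159.3]
tool_rot: [0.0, 0.994, -0.107, 0.0]
wrist_force: [-2.6, -0.2, 1.7]
finger_gap: 0.996
grasp_force: 1.1
```

```bash
python3 st.py
```

```text
9.225 [-2.48486747 -0.7453936   1.65898366] [[-1.05365633e+02 -7.64651029e-02]] 159.33267608869187
```

>>> apply_moves --motion '[{"x": 0.0071,"y": 0,"z": -0.0047,"yaw": 0,"gripper": 1},{"x": 0.0073,"y": 0,"z": -0.0045,"yaw": 0,"gripper": 1},{"x": 0.0075,"y": 0,"z": -0.004,"yaw": 0,"gripper": 1},{"x": 0.0077,"y": 0,"z": -0.0038,"yaw": 0,"gripper": 1},{"x": 0.0079,"y": 0,"z": -0.0032,"yaw": 0,"gripper": 1},{"x": 0.008,"y": 0,"z": -0.003,"yaw": 0,"gripper": 1},{"x": 0.0082,"y": 0,"z": -0.0023,"yaw": 0,"gripper": 1},{"x": 0.0083,"y": 0,"z": -0.0021,"yaw": 0,"gripper": 1},{"x": 0,"y": 0,"z": 0,"yaw": 0,"gripper": 1}]'

```text
clock: 10.35
ee_pos: [619.6, -123.1, 186.6]
tool_rot: [0.0, 0.994, -0.107, 0.0]
wrist_force: [-0.1, 0.4, 0.4]
finger_gap: 1.003
grasp_force: 0.1
```

```bash
python3 st.py; python3 - <<'E'
from h import *
im=eyes.snapshot("side"); cv2.imwrite("pics/d.png",cv2.resize(im[130:310,180:500,::-1],None,fx=2.2,fy=2.2))
E
```

```text
10.35 [-0.13246104  0.34783352  0.42335157] [[-43.53478813  -0.15349418]] 186.6428234932888
```

View pics/d.png

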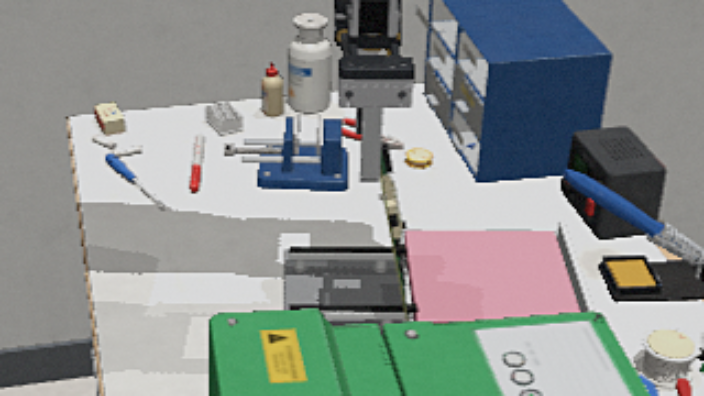

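The picture shows the card standing steeply on its edge at the bar and leaning on the finger at about (380,180). I push it over.

>>> apply_moves --motion '[{"x": 0.006,"y": 0,"z": -0.001,"yaw": 0,"gripper": 1},{"x": 0.006,"y": 0,"z": -0.0005,"yaw": 0,"gripper": 1},{"x": 0.006,"y": 0,"z": 0,"yaw": 0,"gripper": 1},{"x": 0.006,"y": 0,"z": 0,"yaw": 0,"gripper": 1},{"x": 0.006,"y": 0,"z": 0,"yaw": 0,"gripper": 1},{"x": 0.006,"y": 0,"z": 0,"yaw": 0,"gripper": 1},{"x": 0.006,"y": 0,"z": 0,"yaw": 0,"gripper": 1}]'

```text
clock: 11.28
ee_pos: [660.6, -132.0, 188.2]
tool_rot: [-0.0, 0.994, -0.107, -0.0]
wrist_force: [-0.1, -0.0, 0.8]
finger_gap: 0.997
grasp_force: 0.0
```

```bash
python3 st.py; python3 - <<'E'
from h import *
im=eyes.snapshot("side"); cv2.imwrite("pics/e.png",cv2.resize(im[130:310,180:500,::-1],None,fx=2.2,fy=2.2))
E
```

```text
11.275 [-0.13475541 -0.03587901  0.84553997] [[-1.55795049 -0.12437292]] 188.21180684199217
```

View pics/e.png

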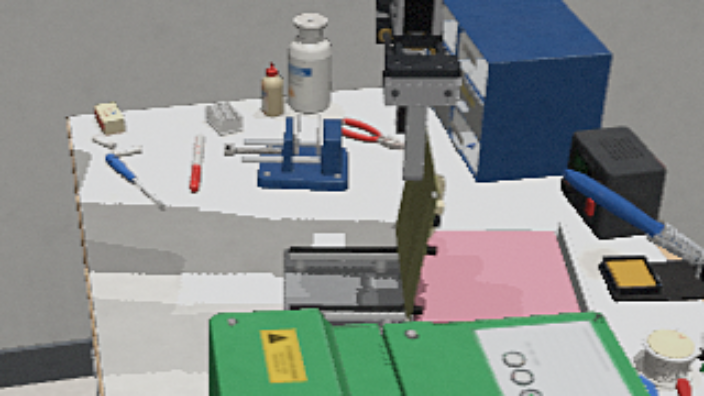

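The olive side now faces the robot, and the card has tipped just past vertical at (415,240). I'll push a bit more and let it fall.

>>> apply_moves --motion '[{"x": 0.005,"y": 0,"z": 0,"yaw": 0,"gripper": 1},{"x": 0.005,"y": 0,"z": 0,"yaw": 0,"gripper": 1},{"x": 0.005,"y": 0,"z": 0,"yaw": 0,"gripper": 1},{"x": 0,"y": 0,"z": 0,"yaw": 0,"gripper": 1},{"x": 0,"y": 0,"z": 0,"yaw": 0,"gripper": 1},{"x": 0,"y": 0,"z": 0,"yaw": 0,"gripper": 1},{"x": -0.03,"y": 0,"z": 0,"yaw": 0,"gripper": 1},{"x": -0.03,"y": 0,"z": 0,"yaw": 0,"gripper": 1},{"x": -0.03,"y": 0,"z": 0,"yaw": 0,"gripper": 1},{"x": 0,"y": 0,"z": 0,"yaw": 0,"gripper": 1}]'

```text
clock: 12.58
ee_pos: [586.0, -115.7, 189.1]
tool_rot: [0.0, 0.994, -0.107, 0.0]
wrist_force: [0.9, -0.3, -0.0]
finger_gap: 1.005
grasp_force: 0.0
```

```bash
python3 st.py; python3 - <<'E'
from h import *
a=eyes.snapshot("side"); b=eyes.snapshot("top")
cv2.imwrite("pics/f.png",np.hstack([cv2.resize(a[170:310,220:500,::-1],(400,200)),cv2.resize(b[50:250,280:480,::-1],(400,400))[:200],])) if 0 else cv2.imwrite("pics/f.png",np.hstack([cv2.resize(a[150:310,260:500,::-1],(450,300)),cv2.resize(b[50:250,280:480,::-1],(300,300))]))
E
```

```text
12.575 [ 0.93218096 -0.07546203 -0.04037188] [[-7.79045326e+01 -5.50971087e-02]] 189.05278015773908
```

View pics/f.png

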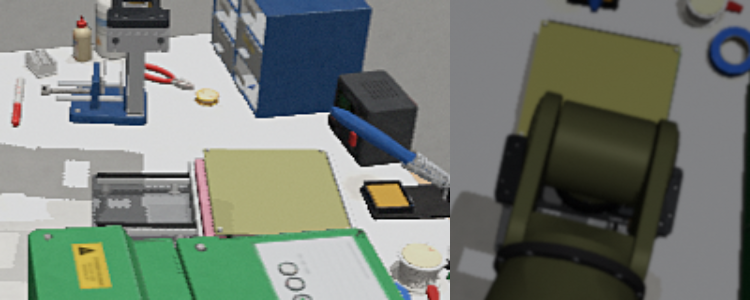

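The card lies flat on the foam, olive side up, close to the lip. I'll back off to see and measure it.

>>> apply_moves --motion '[{"x": -0.04,"y": 0,"z": 0,"yaw": 0,"gripper": 1},{"x": -0.04,"y": 0,"z": 0,"yaw": 0,"gripper": 1},{"x": -0.03,"y": 0,"z": 0,"yaw": 0,"gripper": 1},{"x": 0,"y": 0,"z": 0,"yaw": 0,"gripper": 1}]'

```text
clock: 13.18
ee_pos: [479.2, -92.6, 188.7]
tool_rot: [0.0, 0.994, -0.107, 0.0]
wrist_force: [0.5, 0.3, 0.2]
finger_gap: 0.999
grasp_force: 0.0
```

```bash
cat > ol.py <<'E'
from h import *
im=eyes.snapshot("top"); m=cv2.inRange(hsv(im),(20,90,60),(35,255,255))
g=blob(m,(320,50,450,190)); r=rect(cast("top",g,50)); print(w2r([r[0]]),r[1:3]); print(w2r(r[3]))
cv2.imwrite("pics/g.png",cv2.resize(im[50:250,280:480,::-1],(500,500)))
E
python3 st.py; python3 ol.py
```

```text
13.175 [0.47776229 0.37309546 0.2407051 ] [[-1.87146258e+02 -1.51575128e-02]] 188.6936720773625
[[101.97634274   2.85446257]] (array([186.9, 163.4]), 77.73)
[[ 20.21493916 -90.58621621]
 [183.64130787 -90.66841727]
 [183.75891771  96.19740974]
 [ 20.43031854  96.3007873 ]]
```

View pics/g.png

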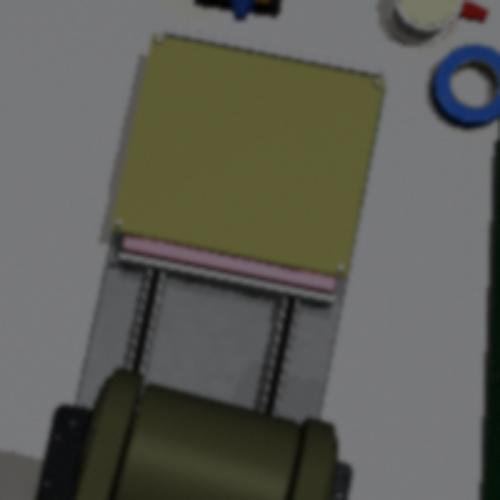

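Card measures x 20 to 183.7 and is square. I'll confirm the seating with a gentle, force-checked push on its trailing edge.

>>> apply_moves --motion '[{"x": 0.044,"y": 0,"z": 0,"yaw": 0,"gripper": 1},{"x": 0.044,"y": 0,"z": 0,"yaw": 0,"gripper": 1},{"x": 0.044,"y": 0,"z": 0.03,"yaw": 0,"gripper": 1},{"x": 0.04,"y": 0,"z": 0.04,"yaw": 0,"gripper": 1},{"x": 0,"y": 0,"z": 0.05,"yaw": 0,"gripper": 1},{"x": 0,"y": 0,"z": 0.01,"yaw": 0,"gripper": 1},{"x": 0,"y": 0,"z": 0,"yaw": 0,"gripper": 1},{"x": 0,"y": 0,"z": 0,"yaw": 0,"gripper": 1}]'

```text
clock: 14.22
ee_pos: [648.6, -129.4, 60.8]
tool_rot: [0.0, 0.994, -0.107, 0.002]
wrist_force: [-0.1, -0.6, 0.2]
finger_gap: 1.003
grasp_force: 0.0
```

```bash
python3 st.py
```

```text
14.225 [ 0.05245623 -0.5522458   0.22279202] [[-13.78863894  -0.17383858]] 60.821936136356605
```

>>> apply_moves --motion '[{"x": 0,"y": 0,"z": 0.01,"yaw": 0,"gripper": 1},{"x": 0,"y": 0,"z": 0.005,"yaw": 0,"gripper": 1},{"x": 0.008,"y": 0,"z": 0,"yaw": 0,"gripper": 1},{"x": 0.006,"y": 0,"z": 0,"yaw": 0,"gripper": 1},{"x": 0.005,"y": 0,"z": 0,"yaw": 0,"gripper": 1},{"x": 0.002,"y": 0,"z": 0,"yaw": 0,"gripper": 1},{"x": 0.002,"y": 0,"z": 0,"yaw": 0,"gripper": 1},{"x": 0,"y": 0,"z": 0,"yaw": 0,"gripper": 1}]'

```text
clock: 15.22
ee_pos: [670.0, -134.0, 43.2]
tool_rot: [-0.0, 0.994, -0.107, -0.0]
wrist_force: [0.7, 1.0, 0.3]
finger_gap: 1.001
grasp_force: 0.0
```

>>> apply_moves --motion '[{"x": 0.001,"y": 0,"z": 0,"yaw": 0,"gripper": 1},{"x": 0.001,"y": 0,"z": 0,"yaw": 0,"gripper": 1},{"x": 0,"y": 0,"z": 0,"yaw": 0,"gripper": 1}]'

```text
clock: 15.6
ee_pos: [671.9, -134.5, 43.2]
tool_rot: [-0.0, 0.994, -0.107, -0.0]
wrist_force: [0.8, -0.1, 0.3]
finger_gap: 0.998
grasp_force: 0.0
```

```bash
python3 st.py
```

```text
15.6 [0.82397856 0.07560959 0.25141452] [[10.04725379 -0.15625065]] 43.22710167325337
```

>>> apply_moves --motion '[{"x": 0.001,"y": 0,"z": -0.001,"yaw": 0,"gripper": 1},{"x": 0.001,"y": 0,"z": 0,"yaw": 0,"gripper": 1},{"x": 0,"y": 0,"z": 0,"yaw": 0,"gripper": 1}]'

```text
clock: 15.98
ee_pos: [673.2, -134.8, 44.2]
tool_rot: [-0.0, 0.994, -0.107, -0.001]
wrist_force: [-6.6, 1.1, 4.3]
finger_gap: 1.004
grasp_force: 3.4
```

>>> apply_moves --motion '[{"x": 0.001,"y": 0,"z": 0,"yaw": 0,"gripper": 1},{"x": 0,"y": 0,"z": 0,"yaw": 0,"gripper": 1}]'

```text
clock: 16.23
ee_pos: [673.5, -134.8, 44.2]
tool_rot: [-0.0, 0.994, -0.107, -0.002]
wrist_force: [-13.4, 2.3, 6.8]
finger_gap: 0.999
grasp_force: 6.6
```

```bash
python3 st.py
```

```text
16.225 [-13.52677879  -0.62323811   6.82284772] [[11.6366325  -0.14401779]] 44.193361422088294
```

Stiff contact (13 N) at an edge position of about 19.6, so 19.6 + 164 ≈ 183.6: the card is seated. Retreat and check.

>>> apply_moves --motion '[{"x": -0.003,"y": 0,"z": 0,"yaw": 0,"gripper": 1},{"x": -0.015,"y": 0,"z": 0,"yaw": 0,"gripper": 1},{"x": -0.02,"y": 0,"z": -0.02,"yaw": 0,"gripper": 1},{"x": -0.03,"y": 0,"z": -0.05,"yaw": 0,"gripper": 1},{"x": -0.04,"y": 0,"z": -0.05,"yaw": 0,"gripper": 1},{"x": -0.04,"y": 0,"z": -0.02,"yaw": 0,"gripper": 1},{"x": -0.04,"y": 0,"z": 0,"yaw": 0,"gripper": 1},{"x": 0,"y": 0,"z": 0,"yaw": 0,"gripper": 1}]'

```text
clock: 17.23
ee_pos: [490.9, -95.0, 183.9]
tool_rot: [0.0, 0.994, -0.107, 0.001]
wrist_force: [0.4, -0.4, -0.3]
finger_gap: 0.998
grasp_force: 0.0
```

```bash
python3 st.py; python3 ol.py; python3 - <<'E'
from h import *
a=eyes.snapshot("side")
m=cv2.inRange(hsv(a),(20,60,60),(35,255,255)); g=blob(m,(380,210,480,290))
P=cast("side",g,50); r=w2r(P); print("side x range at z=50:",np.percentile(r[:,0],[0,2,98,100]),"far-left corner y max",r[:,1].max())
cv2.imwrite("pics/k.png",cv2.resize(a[200:290,370:490,::-1],(720,540)))
E
```

```text
17.225 [ 0.45010352 -0.32908346 -0.25641777] [[-1.75255467e+02  4.60890974e-02]] 183.8991670790334
[[101.97634274   2.85446257]] (array([187. , 163.3]), 77.75)
[[ 20.33383076 -90.66277421]
 [183.64130787 -90.66841727]
 [183.73773438  96.29513876]
 [ 20.4091344   96.39852005]]
side x range at z=50: [ 32.72638756  34.24216381 184.82165754 184.92337781] far-left corner y max 95.94440362552848
```

View pics/k.png

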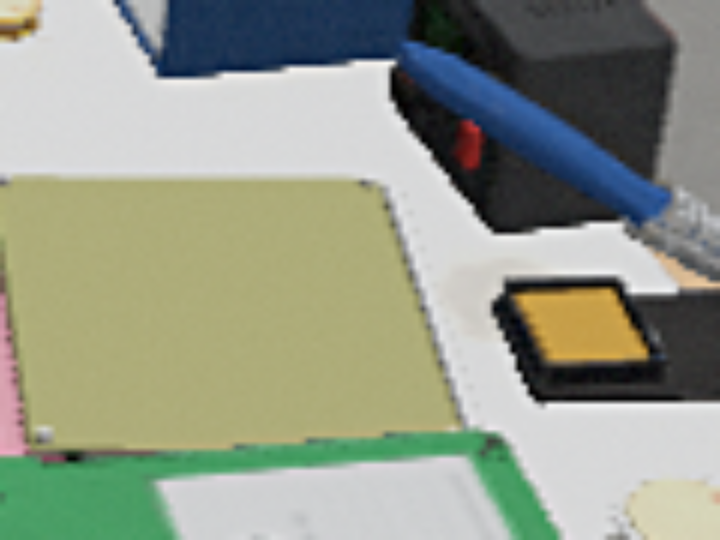

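The far corner agrees between the two views at z=50 (x≈184, y≈96), so the card is flat, square and on the lip. Handing in.

```bash
python3 -c "
from station import env; print(env.job_done())"
```

```text
the job is handed in; nothing more can be done
None
```

I turned the card over by pushing; it lies solder side up on the foam, square against the end lip by the last camera check, and I've handed the job in with the hand clear, though no verdict came back.

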